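# Hold the bag sealer's spring paddle at its third notch

### The job

Seal the snack pack that lies ready in the white bag sealer: pull the sealer's drawer fully open by its bar handle, then press the orange paddle inside it straight down past the first two notches to the third (green mark, 30 mm down), never on to the bottom stop. The paddle springs back if let go, so press it with the fingers and finish while still holding it at the third notch, with the drawer open. Leave the other things on the worktop where they are.

Things in the scene. Friction and masses are not known exactly. Their poses are not given: they have to be found in the camera images.
- sealer: bag sealer: low white housing, 180 mm deep (x), 220 wide (y), 120 high, fixed to the worktop, one grey-fronted drawer in its front. Origin: centre of its underside; x points from the front into the housing, y to its left, z up; turned by up to 0.2 rad. Fully open, the drawer has the paddle's centre 90 mm in front of the housing
- handle (a point): middle of the drawer's handle: level steel bar 10 mm thick, straight for 100 mm along the sealer's y, 85 mm above the worktop, centre line 45 mm in front of the drawer front (40 mm free behind the bar; top edge of the front 114 mm above the worktop). Moves with the drawer; axes as the sealer's
- drawer (a joint): how far the drawer is out along the sealer's -x axis (m): 0 shut, 0.145 at its stop; about 2.5 N of friction; it stays where it is left. At the start 0 to 12 mm
- paddle_top (a point): centre of the top face of the orange paddle in the drawer: cap 44x44x10 mm on an upright stem, top 105 mm above the worktop when up, hidden while the drawer is shut. It lies 102 mm along the sealer's +x and 50 mm along -y from the handle's middle. Black scale post (50 mm wide, as high as the raised cap) 42 mm behind the centre; drawer front 45 mm before it, 9 mm higher
- paddle (a joint): how far the paddle is pressed straight down (m): 0 up, notches at 0.010, 0.020, 0.030, bottom stop 0.042. A spring always returns it (4 N at the top, 7 N at the third notch; no notch holds it); between notches the force swells and falls by 2.5 N more. On the scale post two white marks, then a green one: cap's top is level with green at the third notch; red: near the bottom stop
- seal_pack: dark snack pack, 67x111x18 mm, lying loose and ready in the drawer, left of the paddle, its edge under the sealing jaw; it needs no handling. Origin at the centre of its underside
- egg_box: orange egg box with its lid shut, 106x156x80 mm, on the left; origin at the centre of its underside
- juice_carton: tall green-topped drink carton, 68x68x244 mm, on the right; origin at the centre of its underside
- jam_jar: jam jar with a yellow lid, 71 mm across, 110 mm high, on the right; origin at the centre of its underside
- cold_cut_pack: flat pack of cold cuts, 115x155x33 mm, at the front right; origin at the centre of its underside

How it is judged:
By the outcome, as a careful person would: the job done as asked, in the order asked, and still so for the second after the job is handed in, while the arm keeps its last pose, push and grip.
It also fails if it takes over 43 s, if anything falls off the work surface, if the arm or the gripper's body presses on something with over 40 N, if the wrist force passes 120 N, or if a joint passes its speed limit or range.

### The arm

A 6-joint arm with a two-finger parallel gripper is mounted at the origin on a cart in front of the work surface, level with it; the furniture and walls round the work are solid. World frame = base frame: x ahead of the robot, y to its left, z up, the work surface at z = 0. Lengths are in m, angles in rad, forces in N, time in s.
With the tool pointing down it reaches from about 0.225 to 0.875 m from the base axis. Payload 3.4 kg.
Tool frame: the origin (TCP) lies between the finger pads; the fingertips stand 8 mm ahead of it and the grasp point (between the pads) lies 11 mm behind it; z points along the fingers, y is the line along which they close (so a half turn about z gives the same grasp; the last joint's range is limited). The gripper opens to 85 mm and grips with 20 to 120 N. Pads are 22 mm wide; open, the fingers measure 114 mm over their backs; the gripper's body (76 mm by 85 mm) begins 54 mm behind the grasp point. The pads swing forward as they close: fully open they stand 13 mm farther back than shut.
Start: joints at [-1.395, 0.276, 1.505, -0, 1.361, -0.121], TCP at [0.168, -0.55, 0.239] pointing down, gripper open.
Joint ranges: [-2.89, 2.89], [-0.75, 2.08], [0.22, 2.7], [-1.18, 4.32], [0.11, 2.71], [-2.7, 2.7]. Speed limits (rad/s): [2.57, 2.57, 3.14, 3.14, 3.14, 3.14].

### API

Orientations are given as a unit quaternion [w, x, y, z].
In Python, from rig import manip gives the robot as it stands.
- The arm moves only by the tool move_arm, never from a script. Its argument "deltas" is a list that holds one entry, the list of rows, each a list of 5 numbers: the shift along the tool's x, y, z normalised to -1 to 1, where 1 is 80 cm, then the turn about the tool's z normalised to -1 to 1, where 1 is 120 degrees, then the closure, from -1 (fully open) to 1 (shut). In form: [[[tx, ty, tz, twist, grip], ...]]. A call has 1 to 12 rows; each row is the pose to reach, as a shift and turn from the pose commanded when the call began, along the tool's axes at that moment; what a row does not reach only later rows make up. A row lasts 1/10 s, in which the tool goes at most 50 mm and 8.59 degrees, less where a joint would pass 70% of its speed; a pose out of reach is approached as far as the arm can. A call with a number of a shift or a turn outside -1 to 1 is refused whole. A call with a gripper value outside its range is refused whole. The fingers move at their own pace and stop on an object; "squeeze" is the grip in N (left out, the last holds). Time passes only in rows, so rows that repeat a pose let the fingers close. It gives the time, the measured TCP pose, the force, the opening and the grip force at its end, in the units of the state.
- manip.get_state(): the state, without advancing time (a new reading comes with each control period).
- manip.get_image(name): name is "scene" or "top" or "wrist"; returns the picture (384x512x3 uint8, red, green, blue); there is no depth.
- manip.camera_params(name): a dict with "fx", "fy", "cx", "cy" (pixels), "dist" ([k1, k2, p1, p2, k3] as OpenCV has them; the pictures are not rectified), "R" (3x3) and "t" (3): a world point X has camera coordinates R X + t; the wrist camera has in their place "tool_from_camera" (4x4, takes a point from camera to tool coordinates, whose origin is the TCP and whose axes are the flange's). Camera axes: x right, y down, z forward; pixel columns grow to the right and rows downward; lengths in m; the calibration is good to about 2 mm. A picture is of the moment at which its call begins: read the wrist's pose just before it. camera_params takes no time and is no camera call.
- manip.sign_off(): hands the job in; it is judged then, once.
The state is a dict: "clock": time; "qpos": joint angles; "qd": joint speeds; "effort": joint torques, N m; "position": TCP position; "ee_rot": TCP orientation; "contact_force": force on the tool from outside, world axes, zero at the start; "moment": the same for the moment, N m; "width": finger opening in m; "gripper_force": force on a finger pad.
Only numpy, scipy, OpenCV 4.12 (cv2) and the standard library are available. Lean on these libraries where they do the work, as an engineer would, in place of code of your own. Each camera call takes 0.05 s, during which the arm holds its last target. There are 200 camera calls.

## Working session

There is one attempt and no reset: what is moved stays moved. The work goes in short steps, Python scripts to look and compute and a tool call to move; the robot and the scene stay as the last step left them, time stands still between calls to the robot, and variables do not carry over. Pictures are saved under pics/ and viewed, at most 10 in all, crops included, and the job is handed in when it is done.

Besides the shell and the picture viewer there is one more tool, called after ">>>" as name(argument=value, ...) on one line, values as JSON. move_arm: Moves the arm, as the interface text tells. Scaled input: -1 to 1 covers 80 cm each way for a shift and 120 degrees each way for a turn. Its arguments: {"type":"object","properties":{"deltas":{"type":"array","items":{"type":"array","items":{"type":"array","items":{"type":"number","minimum":-1,"maximum":1}}}},"squeeze":{"type":"number"}},"required":["deltas"]}

```bash
mkdir -p pics; cat > h.py <<'E'
import numpy as np, cv2
from rig import manip
def ray(c,u,v):
    p=manip.camera_params(c); K=np.array([[p['fx'],0,p['cx']],[0,p['fy'],p['cy']],[0,0,1.]])
    n=cv2.undistortPoints(np.array([[[u,v]]],float),K,np.array(p['dist']))[0,0]
    R=np.array(p['R']);t=np.array(p['t']); return -R.T@t, R.T@np.array([n[0],n[1],1])
def atz(c,u,v,z):
    o,d=ray(c,u,v); return o+d*(z-o[2])/d[2]
def proj(c,X):
    p=manip.camera_params(c); K=np.array([[p['fx'],0,p['cx']],[0,p['fy'],p['cy']],[0,0,1.]])
    return cv2.projectPoints(np.array(X,float).reshape(-1,1,3),cv2.Rodrigues(np.array(p['R']))[0],np.array(p['t'],float),K,np.array(p['dist']))[0][:,0]
def save(c,n,crop=None,s=1):
    im=manip.get_image(c)[...,::-1]
    if crop: a,b,w,h=crop; im=im[b:b+h,a:a+w]
    cv2.imwrite(f'pics/{n}.png',cv2.resize(im,None,fx=s,fy=s,interpolation=cv2.INTER_CUBIC))
E
python3 -c "
from h import *
save('scene','s1',s=1.5);save('top','t1',s=1.5)
print(manip.get_state());print({c:manip.camera_params(c) for c in('scene','top','wrist')})"
```

```text
{'clock': 0.1, 'qpos': array([-1.39498052e+00,  2.76550568e-01,  1.50602421e+00,  4.17467756e-06,
        1.36072049e+00, -1.20999182e-01]), 'qd': array([-0.00075982, -0.00291846, -0.0026324 , -0.00147563, -0.00060424,
        0.00101867]), 'effort': array([ 1.55795624e-03, -4.17699659e+01, -2.46405870e+01, -2.02393412e-04,
        5.86210968e-03, -5.06218768e-06]), 'position': array([ 0.16808735, -0.54939057,  0.23850844]), 'ee_rot': array([-8.51043411e-04,  9.89007511e-01,  1.47862834e-01, -2.12896611e-05]), 'contact_force': array([ 0.02921528, -0.66189858,  0.2068269 ]), 'moment': array([ 0.06139863, -0.00489545,  0.0119544 ]), 'gripper_force': 0.0, 'width': 0.08553601672436838}
{'scene': {'fx': 479.08623408177743, 'fy': 479.08623408177743, 'cx': 256.85303135641556, 'cy': 187.31741935613826, 'dist': array([-0.1389956,  0.       ,  0.       ,  0.       ,  0.       ]), 'R': array([[ 0.69762816, -0.71644069, -0.00526209],
       [-0.62964447, -0.60957359, -0.48163044],
       [ 0.34185202,  0.3393122 , -0.87635862]]), 't': array([-0.43752164,  0.35708739,  1.5388069 ])}, 'top': {'fx'
[... 239 characters left out ...]
[-0.94176334, -0.12969816, -0.31025828],
       [ 0.30716399,  0.0437298 , -0.95065135]]), 't': array([-0.13210271,  0.57159255,  1.42453202])}, 'wrist': {'fx': 345.3282014399386, 'fy': 345.3282014399386, 'cx': 254.4536723604299, 'cy': 193.37668343322034, 'dist': array([-0.09447008,  0.        ,  0.        ,  0.        ,  0.        ]), 'tool_from_camera': array([[-1.17443179e-03, -9.63231813e-01, -2.68669119e-01,
         6.79791268e-02],
       [ 9.99999252e-01, -1.22312093e-03,  1.38388760e-05,
        -1.42445151e-04],
       [-3.41944868e-04, -2.68668902e-01,  9.63232529e-01,
        -1.34498886e-01],
       [ 0.00000000e+00,  0.00000000e+00,  0.00000000e+00,
         1.00000000e+00]])}}
```

View pics/t1.png

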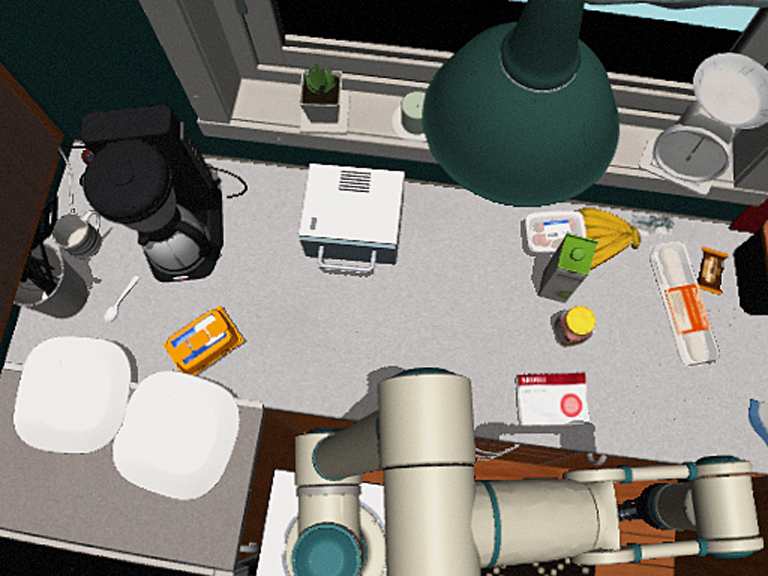

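View pics/s1.png

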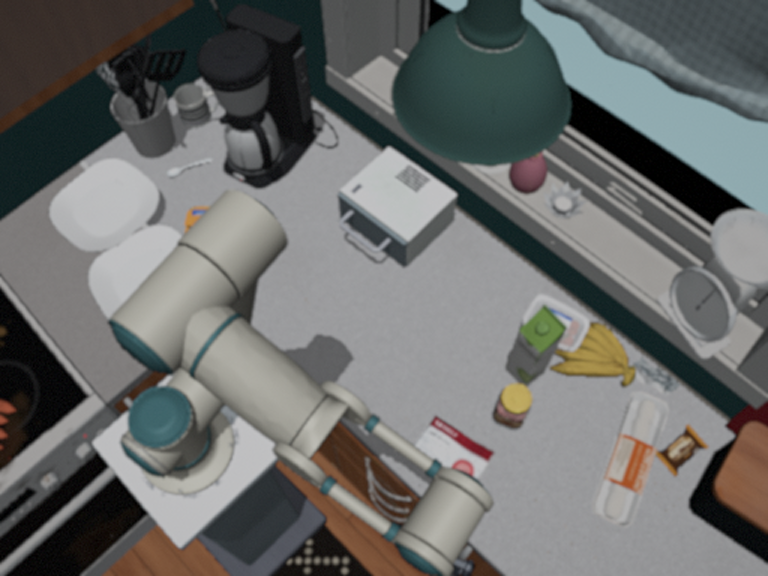

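The top view shows the sealer's white top at about (352,205) in the 1.5x picture and the handle bar at about (346,268). The egg box is at (205,340), the carton at (570,270), and the lamp hangs at the back right. Next I'll enlarge the sealer.

```bash
python3 -c "
from h import *
save('top','t2',(190,95,90,100),6)
for u,v in((310,165),(404,172),(300,238),(398,247)): print(atz('top',u/1.5,v/1.5,.12).round(3))
for u,v in((320,267),(375,271)): print(atz('top',u/1.5,v/1.5,.085).round(3))"
```

```text
[0.828 0.185 0.12 ]
[ 0.839 -0.033  0.12 ]
[0.646 0.174 0.12 ]
[ 0.654 -0.045  0.12 ]
[0.596 0.124 0.085]
[0.603 0.    0.085]
```

View pics/t2.png

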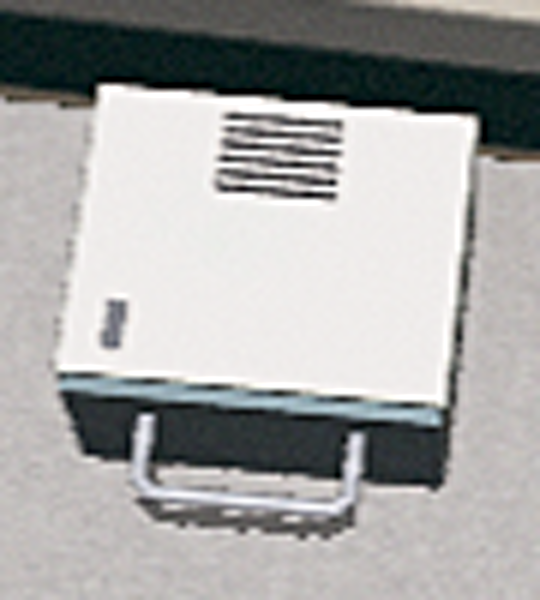

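The enlarged crop shows the housing top corners at (98,85), (480,117), (58,372) and (444,407), with the bar running from (145,492) to (347,508).

```bash
python3 -c "
from h import *
q=lambda x,y,z: atz('top',x/6-.42+190,y/6-.42+95,z)
a,b,c,d=[q(*p,.12) for p in((98,85),(480,117),(58,372),(444,407))]
for e in(a,b,c,d):print(e.round(4))
L=a-b;X1=a-c;X2=b-d
print('yaw',np.arctan2(-(a-b)[0],(a-b)[1]),np.arctan2(-(c-d)[0],(c-d)[1]),np.arctan2(X1[1],X1[0]),np.arctan2(X2[1],X2[0]))
print([np.linalg.norm(v[:2]) for v in(a-b,c-d,X1,X2)], (a+b+c+d)/4)
e,f=q(145,492,.085),q(347,508,.085);print('handle',e,f,(e+f)/2,np.arctan2(-(e-f)[0],(e-f)[1]))
print(q(60,381,.114),q(440,418,.114))
"
```

```text
[0.832  0.1882 0.12  ]
[ 0.8412 -0.0338  0.12  ]
[0.6526 0.1783 0.12  ]
[ 0.6611 -0.0379  0.12  ]
yaw 0.04151756289223516 0.039166094551729674 0.05529233235082361 0.02294280978631872
[np.float64(0.22215996685799766), np.float64(0.2163400330652032), np.float64(0.17963457036355432), np.float64(0.18015732276427032)] [0.74674541 0.07371566 0.12      ]
handle [0.60096484 0.12373614 0.085     ] [0.6070267  0.00966636 0.085     ] [0.60399577 0.06670125 0.085     ] 0.053091785049544135
[0.64972742 0.1774474  0.114     ] [ 0.65662716 -0.03624194  0.114     ]
```

```bash
cat >> h.py <<'E'
def mv(target,phi=None):
    from scipy.spatial.transform import Rotation as Ro
    s=manip.get_state(); q=s['ee_rot']; R=Ro.from_quat([q[1],q[2],q[3],q[0]]).as_matrix()
    d=R.T@(np.array(target)-s['position'])
    p=np.arctan2(R[1,0],R[0,0]); tw=0 if phi is None else -(phi-p)
    print('pos',s['position'].round(4),'phi',round(p,4),'F',s['contact_force'].round(2),'w',round(s['width'],4),'t',round(s['clock'],2))
    print('delta norm',(d/.8).round(4),'twist',round(np.degrees(tw)/120,4))
    return d,R
E
python3 -c "
from h import *
print(atz('top',575/1.5,255/1.5,.244),atz('top',579/1.5,320/1.5,.11))
mv([.604,.067,.20],1.613)
"
```

```text
[ 0.63903868 -0.40807783  0.244     ] [ 0.54428162 -0.45534733  0.11      ]
pos [ 0.1681 -0.5495  0.2386] phi 0.2968 F [-0.48  1.09  0.02] w 0.0852 t 0.15
delta norm [ 0.7464 -0.5775  0.0493] twist -0.6284
```

>>> move_arm(deltas=[[[0.15,-0.115,0,-0.12,0.2],[0.4,-0.3,0,-0.4,0.2],[0.746,-0.578,0.04,-0.628,0.2],[0.746,-0.578,0.04,-0.628,0.2],[0.746,-0.578,0.04,-0.628,0.2],[0.746,-0.578,0.04,-0.628,0.2],[0.746,-0.578,0.04,-0.628,0.2],[0.746,-0.578,0.04,-0.628,0.2],[0.746,-0.578,0.04,-0.628,0.2],[0.746,-0.578,0.04,-0.628,0.2],[0.746,-0.578,0.04,-0.628,0.2],[0.746,-0.578,0.04,-0.628,0.2]]], squeeze=30)

```text
clock: 1.35
position: [0.5148, -0.0584, 0.2147]
ee_rot: [0.0, 0.692, 0.722, -0.0]
contact_force: [0.3, -1.2, 0.3]
width: 0.0344
gripper_force: 0.0
```

```bash
python3 -c "
from h import *
mv([.604,.067,.20],1.613)
"
```

```text
pos [ 0.5148 -0.0584  0.2147] phi 1.6124 F [ 0.33 -1.23  0.29] w 0.0344 t 1.35
delta norm [0.152  0.1179 0.0184] twist -0.0003
```

>>> move_arm(deltas=[[[0.15,0.115,0.018,0,0.2],[0.15,0.115,0.018,0,0.2],[0.15,0.115,0.018,0,0.2],[0.15,0.115,0.018,0,0.2],[0.15,0.115,0.018,0,0.2],[0.15,0.115,0.018,0,0.2]]])

```text
clock: 1.95
position: [0.6002, 0.0624, 0.2002]
ee_rot: [-0.0, 0.692, 0.721, -0.001]
contact_force: [0.1, -0.5, -1.1]
width: 0.034
gripper_force: 0.0
```

```bash
python3 -c "
from h import *
mv([.604,.067,.20],1.613)
save('wrist','w1',s=1.5)
"
```

```text
pos [0.6002 0.0624 0.2002] phi 1.6117 F [ 0.11 -0.51 -1.1 ] w 0.034 t 1.95
delta norm [0.0055 0.0049 0.0002] twist -0.0006
```

View pics/w1.png

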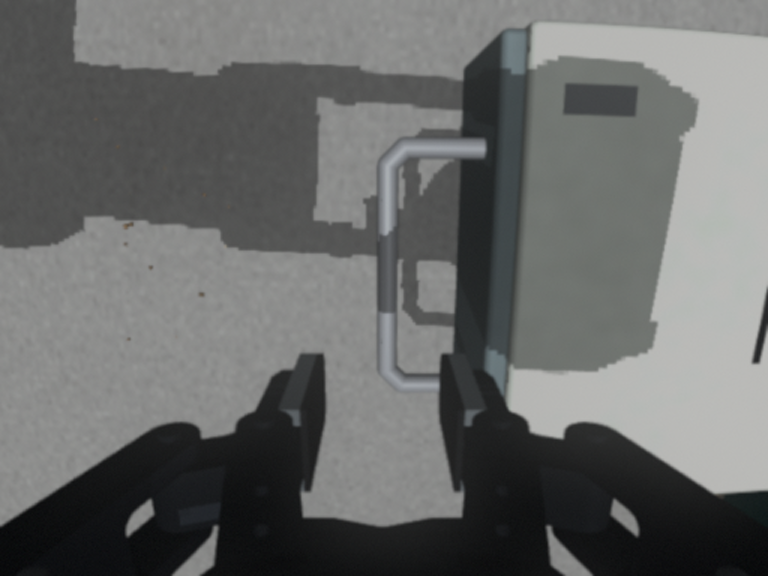

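The wrist picture shows the bar vertical at column 387 (1.5x), straight from row 165 to row 362. The fingers straddle it in the closing direction, with columns 325 and 440 as their inner faces.

```bash
cat >> h.py <<'E'
def watz(u,v,z):
    from scipy.spatial.transform import Rotation as Ro
    s=manip.get_state(); q=s['ee_rot']; R=Ro.from_quat([q[1],q[2],q[3],q[0]]).as_matrix()
    p=manip.camera_params('wrist'); K=np.array([[p['fx'],0,p['cx']],[0,p['fy'],p['cy']],[0,0,1.]]); T=np.array(p['tool_from_camera'])
    n=cv2.undistortPoints(np.array([[[u,v]]],float),K,np.array(p['dist']))[0,0]
    o=R@T[:3,3]+s['position']; d=R@T[:3,:3]@np.array([n[0],n[1],1]); return o+d*(z-o[2])/d[2]
E
python3 -c "
from h import *
a,b=watz(387/1.5,165/1.5,.085),watz(387/1.5,362/1.5,.085);m=(a+b)/2
print(a,b,m,np.linalg.norm(a-b),np.arctan2(-(a-b)[0],(a-b)[1]))
print(watz(528/1.5,26/1.5,.12),watz(508/1.5,390/1.5,.12))
mv([*m[:2],.10],1.613)
"
```

```text
[0.60018296 0.12167408 0.085     ] [0.60435738 0.02144847 0.085     ] [0.60227017 0.07156127 0.085     ] 0.10031250848787229 0.041626138137029436
[0.65239854 0.17889051 0.12      ] [0.65963082 0.02469772 0.12      ]
pos [0.6002 0.0621 0.2005] phi 1.6109 F [0.15 0.37 0.3 ] w 0.0343 t 2.0
delta norm [0.0118 0.0031 0.1256] twist -0.001
```

>>> move_arm(deltas=[[[0.012,0.003,0.04,0,0.2],[0.012,0.003,0.08,0,0.2],[0.012,0.003,0.12,0,0.2],[0.012,0.003,0.14,0,0.2],[0.012,0.003,0.155,0,0.2],[0.012,0.003,0.155,0,0.2],[0.012,0.003,0.155,0,0.8],[0.012,0.003,0.155,0,0.8],[0.012,0.003,0.155,0,1],[0.012,0.003,0.155,0,1],[0.012,0.003,0.155,0,1]]], squeeze=30)

```text
clock: 3.1
position: [0.6032, 0.0723, 0.0773]
ee_rot: [0.001, 0.692, 0.722, -0.0]
contact_force: [-2.0, -2.4, 6.2]
width: 0.0085
gripper_force: 29.6
```

```bash
python3 -c "
from h import *
s=manip.get_state();c,n=np.cos(.042),np.sin(.042)
mv(s['position']-[.139*c,.139*n,0],1.613); print(s['gripper_force'])
"
```

```text
pos [0.6032 0.0723 0.0773] phi 1.6124 F [-2.   -2.43  6.23] w 0.0085 t 3.1
delta norm [-1.000e-04 -1.737e-01 -1.000e-04] twist -0.0003
29.616957306861877
```

>>> move_arm(deltas=[[[0,-0.01,0,0,1],[0,-0.03,0,0,1],[0,-0.055,0,0,1],[0,-0.08,0,0,1],[0,-0.105,0,0,1],[0,-0.13,0,0,1],[0,-0.15,0,0,1],[0,-0.16,0,0,1],[0,-0.165,0,0,1],[0,-0.165,0,0,1]]])

```text
clock: 4.1
position: [0.4716, 0.0672, 0.0773]
ee_rot: [0.001, 0.692, 0.722, 0.0]
contact_force: [-1.2, -2.8, 8.8]
width: 0.009
gripper_force: 30.7
```

>>> move_arm(deltas=[[[0,-0.003,0,0,1],[0,-0.006,0,0,1],[0,-0.008,0,0,1],[0,-0.01,0,0,1],[0,-0.012,0,0,1],[0,-0.012,0,0,1]]])

```text
clock: 4.7
position: [0.4652, 0.067, 0.0773]
ee_rot: [0.003, 0.692, 0.722, 0.002]
contact_force: [4.4, -2.9, 4.0]
width: 0.0086
gripper_force: 30.2
```

>>> move_arm(deltas=[[[0,-0.003,0,0,1],[0,-0.005,0,0,1],[0,-0.005,0,0,1],[0,-0.005,0,0,1]]])

```text
clock: 5.1
position: [0.4652, 0.067, 0.0774]
ee_rot: [0.005, 0.692, 0.721, 0.005]
contact_force: [12.8, -2.9, -5.6]
width: 0.0089
gripper_force: 29.6
```

>>> move_arm(deltas=[[[0,0.004,0,0,1],[0,0.008,0,0,1],[0,0.008,0,0,0.2],[0,0.008,0,0,0.2],[0,0.008,0,0,0.2],[0,0.008,-0.03,0,0.2],[0,0.008,-0.08,0,0.2],[0,0.008,-0.13,0,0.2],[0,0.008,-0.18,0,0.6],[0,0.008,-0.2,0,1],[0,0.008,-0.2,0,1],[0,0.008,-0.2,0,1]]])

```text
clock: 6.3
position: [0.4632, 0.0674, 0.2356]
ee_rot: [-0.001, 0.692, 0.722, -0.0]
contact_force: [0.2, -0.5, -1.5]
width: -0.0002
gripper_force: 0.0
```

```bash
python3 -c "
from h import *
c,n=np.cos(.042),np.sin(.042)
mv(np.array([.4652+.102*c+.05*n,.0665+.102*n-.05*c,.2]),1.613)
print(manip.get_state()['ee_rot'])
save('wrist','w2',s=1.5)
"
```

```text
pos [0.4632 0.0674 0.2356] phi 1.6122 F [ 0.18 -0.5  -1.49] w -0.0002 t 6.3
delta norm [-0.0637  0.1301  0.0442] twist -0.0004
[-6.31568788e-04  6.92326714e-01  7.21583750e-01 -4.63298092e-04]
```

View pics/w2.png

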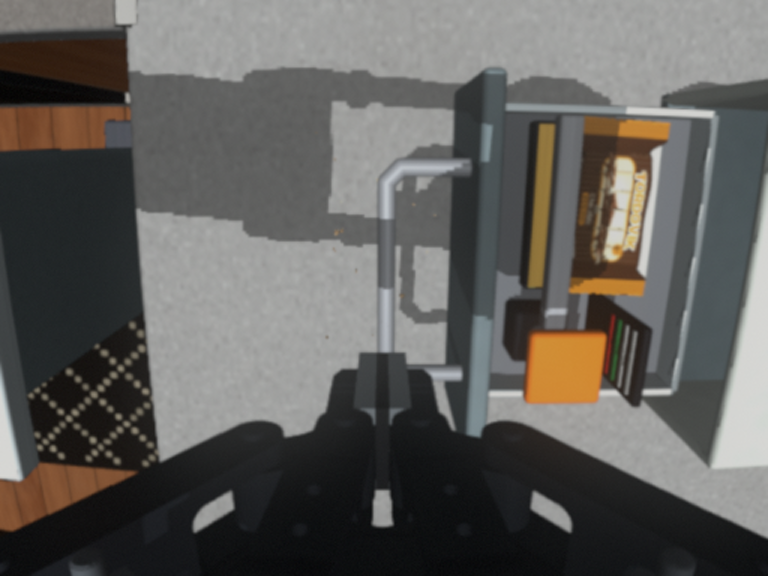

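The drawer is out, with the paddle's cap at (527–606, 331–404), centre about (566,367) in 1.5x. The bar is at column 386, and the pack lies left of the paddle, undisturbed.

```bash
python3 -c "
from h import *
for p in((566,367),(529,332),(605,332),(603,403),(527,403)): print(watz(p[0]/1.5,p[1]/1.5,.105).round(4))
a,b=watz(387/1.5,182/1.5,.085),watz(387/1.5,350/1.5,.085);print('bar',a,b)
m=watz(566/1.5,367/1.5,.105); mv([*m[:2],.125],1.613)
"
```

```text
[0.5675 0.0212 0.105 ]
[0.5438 0.0412 0.105 ]
[0.5866 0.0427 0.105 ]
[ 0.5928 -0.0007  0.105 ]
[ 0.548  -0.0018  0.105 ]
bar [0.46303564 0.11684476 0.085     ] [0.46720132 0.01957687 0.085     ]
pos [0.4628 0.0673 0.2348] phi 1.6121 F [ 0.12 -0.67 -0.75] w 0.0002 t 6.35
delta norm [-0.0631  0.1288  0.1369] twist -0.0004
```

>>> move_arm(deltas=[[[-0.03,0.06,0,0,1],[-0.063,0.12,0.02,0,1],[-0.063,0.129,0.07,0,1],[-0.063,0.129,0.11,0,1],[-0.063,0.129,0.132,0,1],[-0.063,0.129,0.132,0,1],[-0.063,0.129,0.132,0,1],[-0.063,0.129,0.132,0,1]]], squeeze=60)

```text
clock: 7.15
position: [0.5697, 0.0212, 0.1316]
ee_rot: [0.001, 0.692, 0.722, 0.0]
contact_force: [0.2, 0.1, 0.5]
width: 0.0003
gripper_force: 0.0
```

```bash
python3 -c "
from h import *
mv([.5675,.0208,.113],1.613)
"
```

```text
pos [0.5697 0.0212 0.1316] phi 1.6122 F [0.15 0.07 0.46] w 0.0003 t 7.15
delta norm [-0.0003 -0.0029  0.0233] twist -0.0004
```

>>> move_arm(deltas=[[[0,-0.002,0.008,0,1],[0,-0.002,0.015,0,1],[0,-0.002,0.019,0,1],[0,-0.002,0.022,0,1],[0,-0.002,0.022,0,1],[0,-0.002,0.022,0,1]]])

```text
clock: 7.75
position: [0.5677, 0.021, 0.1133]
ee_rot: [0.0, 0.692, 0.722, 0.0]
contact_force: [-0.4, -0.2, 0.1]
width: 0.0001
gripper_force: 0.0
```

>>> move_arm(deltas=[[[0,0,0.001,0,1],[0,0,0.002,0,1],[0,0,0.002,0,1]]])

```text
clock: 8.05
position: [0.5678, 0.021, 0.1123]
ee_rot: [0.0, 0.692, 0.722, 0.0]
contact_force: [-0.8, 0.1, 5.0]
width: 0.0002
gripper_force: 2.5
```

>>> move_arm(deltas=[[[0,0,0.001,0,1],[0,0,0.002,0,1],[0,0,0.002,0,1]]])

```text
clock: 8.35
position: [0.5678, 0.021, 0.1107]
ee_rot: [0.0, 0.692, 0.722, 0.0]
contact_force: [-1.6, -0.3, 5.7]
width: -0.0001
gripper_force: 3.2
```

>>> move_arm(deltas=[[[0,0,0.004,0,1],[0,0,0.008,0,1],[0,0,0.012,0,1],[0,0,0.016,0,1],[0,0,0.019,0,1],[0,0,0.022,0,1],[0,0,0.022,0,1]]])

```text
clock: 9.05
position: [0.5679, 0.021, 0.0925]
ee_rot: [0.0, 0.692, 0.722, 0.0]
contact_force: [-1.2, 0.0, 6.5]
width: -0.0001
gripper_force: 3.2
```

>>> move_arm(deltas=[[[0,0,0.003,0,1],[0,0,0.006,0,1],[0,0,0.008,0,1],[0,0,0.008,0,1],[0,0,0.008,0,1]]])

```text
clock: 9.55
position: [0.5679, 0.021, 0.0861]
ee_rot: [0.0, 0.692, 0.722, 0.0]
contact_force: [0.2, 0.8, 4.1]
width: 0.0002
gripper_force: 2.0
```

>>> move_arm(deltas=[[[0,0,0.002,0,1],[0,0,0.004,0,1],[0,0,0.004,0,1],[0,0,0.004,0,1]]])

```text
clock: 9.95
position: [0.5679, 0.021, 0.0831]
ee_rot: [0.0, 0.692, 0.722, 0.0]
contact_force: [-0.5, 0.7, 7.1]
width: -0.0005
gripper_force: 3.2
```

```bash
python3 -c "
from h import *
mv([.5677,.021,.083],1.613)
save('wrist','w3',(230,170,260,200),3)
"
```

```text
pos [0.5679 0.021  0.0831] phi 1.6121 F [-0.47  0.74  7.06] w -0.0005 t 9.95
delta norm [-0.     -0.0003  0.0002] twist -0.0005
```

View pics/w3.png

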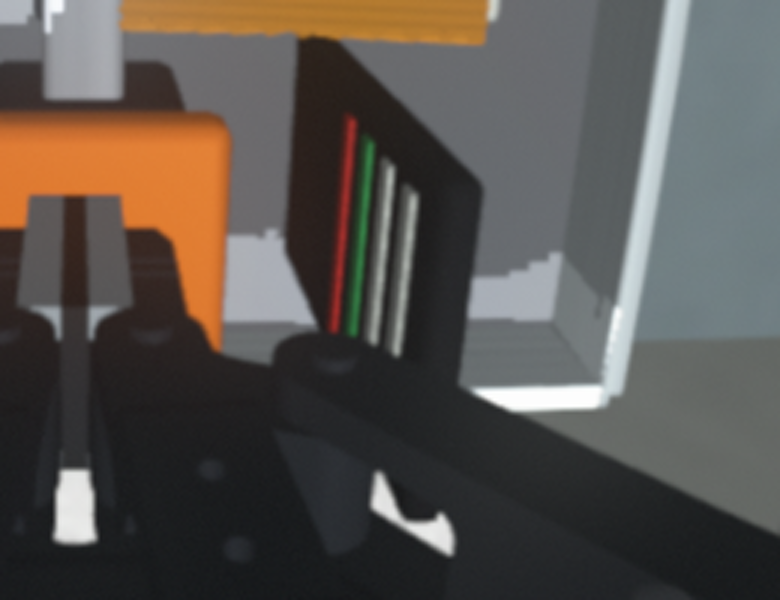

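The crop shows the fingers on the pressed cap, whose right edge is at column 230. The post's red, green and two white marks are all visible. Force and depth agree: 7.1 N and 30 mm below first contact. I'll check the cap edge numerically and then hand in.

```bash
python3 -c "
from h import *
for z in(.063,.075,.085): print(z,watz(228/3+230,140/3+170,z).round(4))
print('housing front/back of drawer n/a; expected edge x ~', .5675+.022)
s=manip.get_state(); print(s['position'],s['contact_force'])
ok=abs(s['position'][2]-.083)<.001 and abs(watz(228/3+230,140/3+170,.075)[0]-.5895)<.006
print(ok)
if ok: print(manip.sign_off())
"
```

```text
0.063 [0.5917 0.0355 0.063 ]
0.075 [0.5896 0.0396 0.075 ]
0.085 [0.5879 0.0431 0.085 ]
housing front/back of drawer n/a; expected edge x ~ 0.5895
[0.56791727 0.02104068 0.08317581] [ 0.7040113  -0.11744207  6.02745133]
True
the job is handed in; nothing more can be done
None
```

The job is handed in: I pulled the drawer out to its stop, and the fingers hold the paddle at the third notch (about 30 mm down, 6–7 N), with nothing else on the worktop touched.

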